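# Open the combination-locked battery box

## Robot

A 6-joint arm with a two-finger parallel gripper is mounted at the origin on a cart in front of the work surface, level with it; the furniture and walls round the work are solid. World frame = base frame: x ahead of the robot, y to its left, z up, the work surface at z = 0. Lengths are in m, angles in rad, forces in N, time in s.
With the tool pointing down it reaches from about 0.35 to 0.85 m from the base axis. Payload 8.1 kg.
Tool frame: the origin (TCP) lies at the very end of the fingers, on their centre line; the grasp point (between the pads) lies 19 mm behind it; z points along the fingers, x is the direction in which the jaws open and shut, and the axes are right-handed (so a half turn about z gives the same grasp; the last joint's range is limited). The gripper opens to 93 mm and grips with 3 to 60 N. Pads are 15 mm wide; open, the fingers measure 128 mm over their backs; the gripper's body (75 mm by 188 mm) begins 65 mm behind the grasp point.
Start: joints at [1.1, 0.13, 1.488, -0, 1.523, -0.085], TCP at [0.226, 0.556, 0.219] pointing down, gripper open.
Joint ranges: [-2.96, 2.96], [-0.89, 2.26], [0.02, 2.5], [-1.34, 4.48], [0, 2.73], [-2.66, 2.66]. Speed limits (rad/s): [2.39, 2.39, 2.79, 3.14, 3.14, 3.14].

## Interface

Orientations are given as a rotation vector (axis times angle).
In Python, from plant import robot gives the robot as it stands. The module is installed in compiled form; this text tells all that it offers.
- The arm moves only by the tool jog_arm, never from a script. Its argument "commands" is one flat list of numbers, 5 for each row, row after row: the gripper's target within -1 to 1 (shut at 1, half-way at 0, fully open at -1), then the shift along the tool's x, y, z in m, then the turn about the tool's z in degrees. A call has 1 to 20 rows; each row shifts and turns the commanded pose from where the row before left it, along the tool's axes as they then stand; what a row does not reach is not made up. A row lasts 1/12 s, in which the tool goes at most 41.7 mm and 7.16 degrees, less where a joint would pass 70% of its speed; a pose out of reach is approached as far as the arm can. A call is refused whole if a number of a shift passes 0.0417 or a number of a turn 7.16, either way. A call with a gripper value outside its range is refused whole. The fingers move at their own pace and stop on an object; "grip_force" is the grip in N (left out, the last holds). Time passes only in rows, so rows that do not move let the fingers close. It gives the time, the measured TCP pose, the force and the opening at its end, in the units of the state.
- robot.read_state(): the state, without advancing time (a new reading comes with each control period).
- robot.read_camera(name): name is "side" or "top"; returns a dict with "img" (420x560x3 uint8, blue, green, red), "vfov" (degrees; the focal length in pixels is half the picture's height over the tangent of half this angle, whatever the lens; pixels are square), "cx", "cy" (the principal point, pixels), "extrinsics" (4x4, takes a point from world to camera coordinates). Camera axes: x right, y down, z forward; pixel columns grow to the right and rows downward; lengths in m; the calibration is good to about 2 mm. A picture is of the moment at which its call begins. There is no depth.
- robot.close_job(): hands the job in, once; it reports no verdict.
Trained networks look in a picture, given as the dict that the camera call returned (one of the last four; its "shot" number tells which), for a name from the list of things; names that differ only in an ending like _2 or _b are one class to them, and where a whole thing is asked for, a point or a joint stands for the part that bears it (a point fixed in the world has none). Each returns a list of dicts, best first, with "score" (0 to 1); they miss things now and then, are a little off and sometimes report something else, mostly with a low value. They report only what shows in the picture. A call takes as long as a camera call.
- robot.recognise(thing, picture): "box" ([centre column, centre row, width, height] as shares, 0 to 1, of the picture: columns of its width, rows of its height, round what is visible of it).
- robot.pinpoint(thing, picture): "position" ([row, column] as shares, 0 to 1, of the picture: columns of its width, rows of its height: a listed point, or the origin of a listed thing).
The state is a dict: "t": time; "q": joint angles; "dq": joint speeds; "joint_torque": joint torques, N m; "tool_pos": TCP position; "orientation": TCP orientation; "force": force on the tool from outside, world axes, zero at the start; "wrist_torque": the same for the moment, N m; "opening": finger opening in m.
Only numpy, scipy, OpenCV 4.12 (cv2) and the standard library are available. Lean on these libraries where they do the work, as an engineer would, in place of code of your own. Each camera call takes 0.05 s, during which the arm holds its last target.

## Task

Unlock the battery box with its combination dial: turn the dial left (counter-clockwise from above) to 15, then right to 3, then gently left again until the bolt drops in and the dial stops; do not strain it against the stop. Then push the freed cover by its tab fully open towards the back of the box, never forcing it against the bolt. Leave the other things on the bench where they are.

Things in the scene. Friction and masses are not known exactly. Their poses are not given: they have to be found in the camera images.
- lockbox: Grey steel lock box fixed to the bench, 150 (its x) x 210 (its y) x 85 mm high. Origin: centre of its underside; x to its back, y to the robot's left, z up. Right part (y -105 to 0 mm): closed lock housing with the dial on its top, 85 mm up. Left part (y 0 to 105): battery compartment under a sliding cover, whose two side guides rise to 89 mm. Position and yaw vary.
- dial_grip (a point): Height to grip the knob, on the dial's vertical axis: box frame x 0, y -50, z 112 mm; has the box's axes, does not turn. The dial is a dark disc, 92 mm across, face at z 91 mm, 40 white marks, and on it a fluted round aluminium knob, 40 mm diameter, z 91 to 123 mm, to be gripped across any diameter. Nothing else within 75 mm of the axis rises above z 92.
- dial (a joint): Dial angle, rad, growing as it turns left; number under the white index (far side, box +x) = angle/0.1571: 15 is 2.356, 3 is 0.471. Starts within 3 marks of 0. Wheel lock: stop within one mark of each number. Turning takes 0.1 to 0.35 N m. On the last turn the bolt drops in and stops the dial at 6 to 9.5 (varies), cushioned, 10 N m/rad; keep under 0.4 N m. Missed: go right to -1.0 rad, start again.
- cover (a joint): Travel of the steel cover along the box's +x (to the back), m: 0 shut, 0.085 fully open. Slides with 2 N friction and stays. While locked it meets the bolt after 5 to 30 mm.
- cover_tab (a point): On the upright steel tab of the cover, 10 mm below its top, mid width and thickness: the tab is 10 mm thick (x), 50 mm wide (y), z 84 to 112 mm; this point is at z 102 mm, at box x -55, y 53 mm while shut. Moves with the cover; box's axes.
- bolt_guide: Hidden inside the lock housing: fixed guide, and on it the steel spring bolt, between the dial axis and the cover. Origin on the dial axis at bench height. When all wheels stand right the bolt drops in 7 mm, stops the dial and frees the cover. It bears at most 15 N from the dial (at 32 mm radius, so about 0.48 N m) and 20 N from the cover.
- chisel_3: Bystander: bevel-edge chisel with a reddish wooden handle, 260 mm, lying in front of the box.
- pencil: Bystander: flat red carpenter pencil, 155 mm.
- chisel_1: Bystander: chisel with a yellow handle, 270 mm, to the right.
- glasses: Bystander: safety glasses, farther back on the right.

How it is judged:
By the outcome, as a careful person would: the job done as asked, in the order asked, and still so for the second after the job is handed in, with the robot touching nothing.
It also fails if it takes over 72 s, if anything falls off the work surface, if the arm or the gripper's body presses on something with over 40 N, if the wrist force passes 120 N, or if a joint passes its speed limit or range.

## Working session

There is one attempt and no reset: what is moved stays moved. The work goes in short steps, Python scripts to look and compute and a tool call to move; the robot and the scene stay as the last step left them, time stands still between calls to the robot, and variables do not carry over. Pictures are saved under pics/ and viewed, and the job is handed in when it is done.

Besides the shell and the picture viewer there is one more tool, called after "Request:" as name(argument=value, ...) on one line, values as JSON. jog_arm: Moves the arm, as the interface text tells. Its arguments: {"type":"object","properties":{"commands":{"type":"array"},"grip_force":{"type":"number"}},"required":["commands"]}

```bash
ls; mkdir -p pics; cat > h.py <<'E'
import numpy as np, cv2
from plant import robot
from scipy.spatial.transform import Rotation as R
def shot(name,fn):
    p=robot.read_camera(name); cv2.imwrite('pics/'+fn,p['img']); return p
def f(p): return p['img'].shape[0]/2/np.tan(np.radians(p['vfov'])/2)
def proj(p,P):
    E=np.array(p['extrinsics']); c=E[:3,:3]@np.array(P)+E[:3,3]
    return np.array([p['cx']+f(p)*c[0]/c[2],p['cy']+f(p)*c[1]/c[2]])
def ray_z(p,uv,z):
    E=np.array(p['extrinsics']);Rm=E[:3,:3];o=-Rm.T@E[:3,3]
    d=Rm.T@np.array([(uv[0]-p['cx'])/f(p),(uv[1]-p['cy'])/f(p),1]); return o+d*(z-o[2])/d[2]
def pp(p,n):
    r=robot.pinpoint(n,p); return [(np.array([x['position'][1]*p['img'].shape[1],x['position'][0]*p['img'].shape[0]]),x['score']) for x in r]
E
python3 - <<'E'
from h import *
for n in ['top','side']:
    p=shot(n,n+'0.png'); print(n,p['vfov'],p['cx'],p['cy'],np.round(p['extrinsics'],3).tolist())
    for t,z in [('lockbox',0),('dial_grip',.112),('cover_tab',.102)]:
        for uv,s in pp(p,t)[:2]: print(t,uv.round(1),s,ray_z(p,uv,z).round(4))
print(robot.read_state())
E
```

```text
pics
top 43.508409675075875 278.0640244433477 209.86845726198965 [[-0.023, -0.999, -0.025, 0.158], [-0.99, 0.027, -0.138, 0.595], [0.138, 0.021, -0.99, 1.284], [0.0, 0.0, 0.0, 1.0]]
lockbox [208.6 241.9] 0.88 [0.5255 0.326  0.    ]
dial_grip [219.6 242.6] 0.63 [0.5141 0.2824 0.112 ]
dial_grip [311.7 279.8] 0.36 [0.4214 0.0668 0.112 ]
cover_tab [178.6 257.7] 0.77 [0.4812 0.3823 0.102 ]
side 50.58213501852557 268.81074173593646 213.01166901152732 [[-0.984, 0.181, -0.002, 0.549], [0.113, 0.603, -0.79, -0.057], [-0.141, -0.777, -0.613, 1.222], [0.0, 0.0, 0.0, 1.0]]
lockbox [316.4 308.8] 0.97 [0.5183 0.3192 0.    ]
lockbox [377.3 281.2] 0.28 [0.3688 0.2695 0.    ]
dial_grip [322.4 256.2] 0.61 [0.5044 0.2853 0.112 ]
cover_tab [358.5 294.3] 0.92 [0.4643 0.3826 0.102 ]
{'t': 0.4, 'q': array([ 1.09964510e+00,  1.30519973e-01,  1.48832810e+00, -1.21385510e-05,
        1.52298787e+00, -8.54512604e-02]), 'dq': array([ 0.00072366,  0.00049066, -0.0021653 ,  0.00215845, -0.00061042,
        0.00050229]), 'joint_torque': array([-8.07947799e-04, -5.58979011e+01, -4.91326082e+01,  7.66405952e-02,
        2.66378804e-02, -2.01392874e-05]), 'tool_pos': array([0.22570809, 0.55586011, 0.21849308]), 'orientation': array([ 2.60590748e+00,  1.75443483e+00, -3.24807771e-04]), 'force': array([-0.3745885 ,  0.17767197,  0.72254163]), 'wrist_torque': array([-0.0602579 , -0.03920906,  0.0302051 ]), 'opening': 0.09291910629318904}
```

View pics/top0.png

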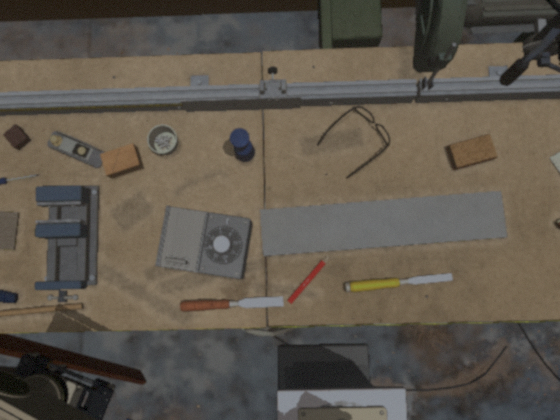

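View pics/side0.png

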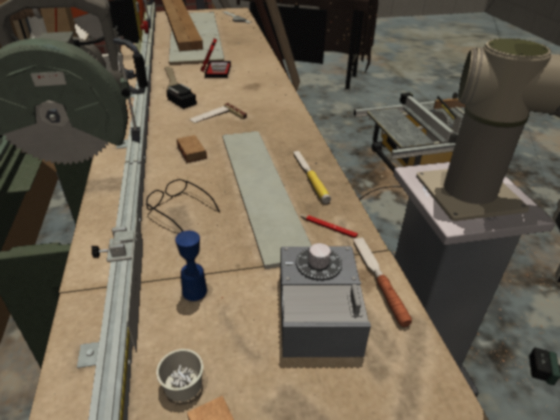

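```bash
python3 - <<'E'
import cv2
a=cv2.imread('pics/top0.png')[195:290,145:265]; cv2.imwrite('pics/top0z.png',cv2.resize(a,None,fx=6,fy=6,interpolation=cv2.INTER_CUBIC))
a=cv2.imread('pics/side0.png')[235:365,270:375]; cv2.imwrite('pics/side0z.png',cv2.resize(a,None,fx=4.6,fy=4.6,interpolation=cv2.INTER_CUBIC))
E
```

```text
(no output)
```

View pics/top0z.png

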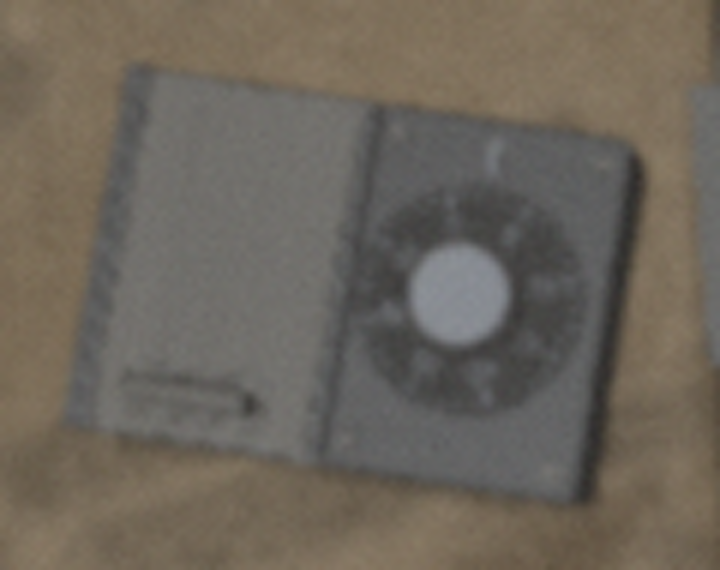

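View pics/side0z.png

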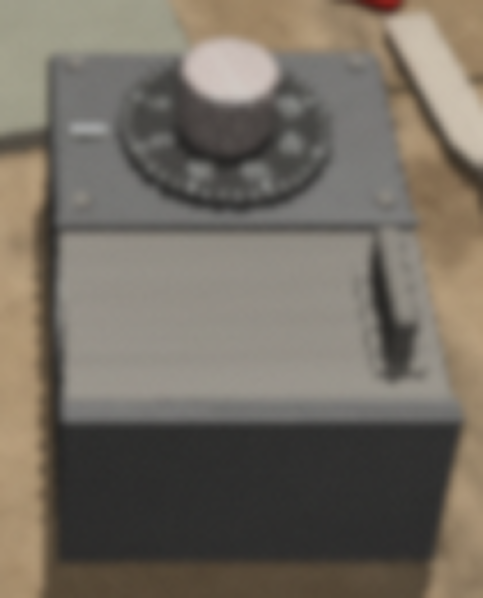

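```bash
cat > fit.py <<'E'
from h import *
from scipy.optimize import least_squares
pt=robot.read_camera('top'); ps=robot.read_camera('side')
T=[((460,294),(0,-50,123)),((471,298),(0,-50,91)),((138,68),(75,105,89)),((75,425),(-75,105,89)),((628,140),(75,-105,85)),((575,498),(-75,-105,85)),((377,105),(75,0,87)),((322,462),(-75,0,87))]
S=[((231,71),(0,-50,123)),((50,58),(75,-105,85)),((378,58),(-75,-105,85)),((58,420),(75,105,86)),((462,415),(-75,105,86)),((58,560),(75,105,0)),((434,560),(-75,105,0)),((392,232),(-55,28,112)),((402,320),(-55,78,112))]
cor=[(pt,np.array([145+(a+.5)/6-.5,195+(b+.5)/6-.5]),np.array(P)/1000) for (a,b),P in T]
cor+=[(ps,np.array([270+(a+.5)/4.6-.5,235+(b+.5)/4.6-.5]),np.array(P)/1000) for (a,b),P in S]
def w(v,P):
    c,s=np.cos(v[2]),np.sin(v[2]); return np.array([v[0]+c*P[0]-s*P[1],v[1]+s*P[0]+c*P[1],P[2]])
def res(v,C): return np.concatenate([proj(p,w(v,P))-uv for p,uv,P in C])
for C in (cor[:8],cor[8:],cor):
    r=least_squares(res,[.52,.325,-.15],args=(C,),loss='soft_l1'); print(r.x, np.degrees(r.x[2])); print(r.fun.reshape(-1,2).round(1).tolist())
    print('dial',w(r.x,[0,-.05,.112]),'tab',w(r.x,[-.055,.053,.102]))
E
python3 fit.py
```

```text
[ 0.5196818   0.32599187 -0.16726782] -9.583740015255115
[[0.1, -0.2], [0.0, 0.1], [-1.9, -0.8], [-2.0, 0.6], [1.2, -0.6], [0.7, 1.1], [0.6, -0.9], [-0.3, 0.8]]
dial [0.51135736 0.2766897  0.112     ] tab [0.47427333 0.38740906 0.102     ]
[ 0.51717383  0.32615726 -0.1840373 ] -10.544560433904914
[[-0.0, -0.7], [-0.2, -2.2], [0.5, -2.2], [0.3, 0.9], [0.2, 2.0], [-0.5, 0.2], [-0.2, 0.3], [-1.2, -2.0], [0.9, 0.3]]
dial [0.50802382 0.27700161 0.112     ] tab [0.47280163 0.38832725 0.102     ]
[ 0.51824869  0.32618738 -0.17572089] -10.06806549365773
[[0.0, 0.5], [-0.1, 0.8], [-1.6, -0.5], [-2.3, 0.8], [1.4, 0.3], [0.3, 2.0], [0.8, -0.3], [-0.6, 1.3], [-0.8, -0.6], [-1.1, -1.9], [-0.5, -2.4], [0.2, 1.3], [0.1, 1.8], [-0.6, 0.6], [-0.3, 0.1], [-1.7, -2.1], [0.7, 0.2]]
dial [0.50950779 0.27695734 0.112     ] tab [0.473361   0.38798621 0.102     ]
```

```bash
cat >> h.py <<'E'
def avg(name,n=8):
    P=[robot.read_camera(name) for _ in range(n)]; p=dict(P[-1]); p['img']=np.mean([q['img'].astype(float) for q in P],0); return p
BX=np.array([.5183,.3262]);YAW=-.174
def unwrap(p,c,r0=.024,r1=.075,yaw=YAW,z=.091):
    # rows radius, cols angle CCW from index -180..180 (deg, 0.5 step)
    a=np.radians(np.arange(-180,180,.5)); r=np.arange(r0,r1,.0005)
    A,Rr=np.meshgrid(a,r); X=c[0]+Rr*np.cos(A+yaw);Y=c[1]+Rr*np.sin(A+yaw)
    E=np.array(p['extrinsics']);Q=E[:3,:3]@np.stack([X,Y,np.full_like(X,z)]).reshape(3,-1)+E[:3,3:4]
    u=(p['cx']+f(p)*Q[0]/Q[2]).reshape(X.shape).astype('f4');v=(p['cy']+f(p)*Q[1]/Q[2]).reshape(X.shape).astype('f4')
    return cv2.remap(p['img'].astype('f4').mean(2),u,v,cv2.INTER_CUBIC)
E
python3 - <<'E'
from h import *
import pickle
t=avg('top');s=avg('side'); pickle.dump((t,s),open('ts.pkl','wb'))
print(robot.read_state()['t'])
for n,p,c in (('t',t,(.5114,.2767)),('s',s,(.509,.277))):
    U=unwrap(p,c); U=cv2.normalize(U,None,0,255,cv2.NORM_MINMAX)
    cv2.imwrite(f'pics/unw_{n}.png',cv2.resize(U,(780,280)))
    # rectified top view
    g=np.arange(-.06,.06,.0003);X,Y=np.meshgrid(-g,-g) # cols: -y, rows: x down
    yaw=YAW; bx=-g[:,None]+0*X; by=-g[None,:]+0*X
    WX=c[0]+np.cos(yaw)*bx-np.sin(yaw)*by; WY=c[1]+np.sin(yaw)*bx+np.cos(yaw)*by
    E=np.array(p['extrinsics']);Q=E[:3,:3]@np.stack([WX,WY,np.full_like(WX,.091)]).reshape(3,-1)+E[:3,3:4]
    u=(p['cx']+f(p)*Q[0]/Q[2]).reshape(WX.shape).astype('f4');v=(p['cy']+f(p)*Q[1]/Q[2]).reshape(WX.shape).astype('f4')
    I=cv2.remap(p['img'].astype('f4').mean(2),u,v,cv2.INTER_CUBIC); I=np.clip(cv2.normalize(I,None,0,400,cv2.NORM_MINMAX),0,255)
    cv2.imwrite(f'pics/rect_{n}.png',cv2.resize(I,(560,560),interpolation=cv2.INTER_CUBIC))
E
```

```text
1.3[ WARN:0@13.841] global loadsave.cpp:1063 imwrite_ Unsupported depth image for selected encoder is fallbacked to CV_8U.
```

View pics/unw_t.png

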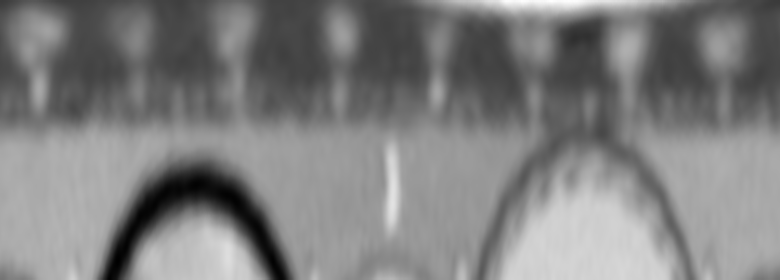

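View pics/unw_s.png

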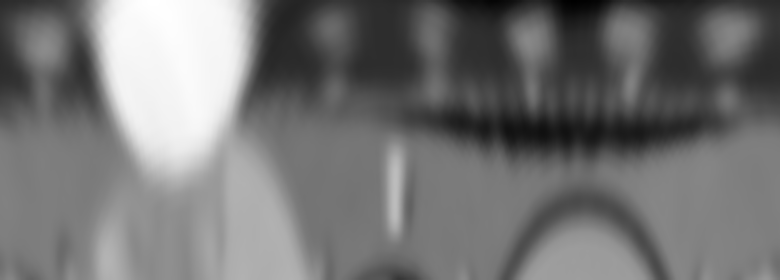

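View pics/rect_t.png

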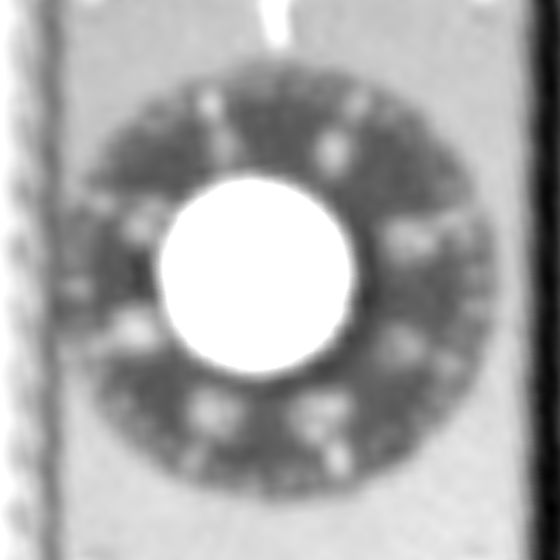

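View pics/rect_s.png

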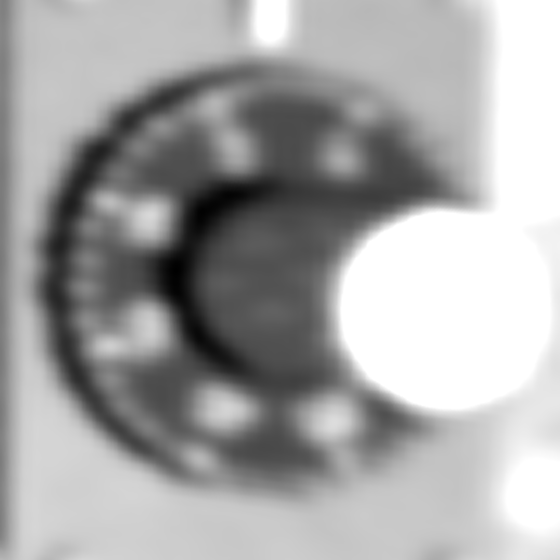

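```bash
python3 - <<'E'
from h import *
import pickle
t,s=pickle.load(open('ts.pkl','rb'))
best={}
for n,p,c in (('t',t,(.5112,.2768)),('s',s,(.509,.277))):
    U=unwrap(p,c,.022,.046); 
    rows=U[6:24]  # r .025-.034 numerals
    base=np.percentile(rows,30)
    M=np.clip(rows-base,0,None)
    a=np.arange(-180,180,.5)
    for k in range(8):
        c0=-158.7+45*k
        m=np.abs((a-c0+180)%360-180)<16
        prof=M[:,m].mean(0); aa=(a[m]-c0+180)%360-180
        sm=prof.sum(); mu=(prof*aa).sum()/sm
        print(n,k,round(c0),'sum %.0f mean %.1f sd %.1f max %.1f'%(sm,mu,np.sqrt((prof*(aa-mu)**2).sum()/sm),prof.max()))
    # template match
    font=cv2.FONT_HERSHEY_SIMPLEX
    obs=U[4:26]
    for th in (21.2,-23.9):
        T=np.zeros((400,720),np.uint8) # later resized; px: 0.5deg ; radial 0.5mm*?
        Rad=np.zeros((22,720),'f4')
        for i in range(8):
            num=5*i; ctr=th-9*num
            txt=str(num); 
            (w,h),_=cv2.getTextSize(txt,font,1,3)
            im=np.zeros((h+8,w+8),np.uint8); cv2.putText(im,txt,(4,h+4),font,1,255,3)
            # height ~7mm, scale mm/px
            sc=7/h; Wd=int(round(im.shape[1]*sc/(2*np.pi*29.5/720))); Hd=int(round(im.shape[0]*sc/.5))
            im2=cv2.resize(im,(Wd,Hd),interpolation=cv2.INTER_AREA)
            # top of digit outward (larger radius=larger row); left of digit = CCW = larger col -> rotate 180
            im2=im2[::-1,::-1]
            col=int(round((ctr+180)*2))-Wd//2
            for j in range(Wd):
                r0=11-Hd//2; Rad[max(r0,0):r0+Hd,(col+j)%720]=im2[max(-r0,0):max(-r0,0)+len(Rad[max(r0,0):r0+Hd]),j]
        B=cv2.GaussianBlur(np.hstack([Rad]*3),(0,0),7,sigmaY=3)[:,720:1440]
        mask=np.ones(720,bool)
        if n=='s': mask&=~((a>-150)&(a<-50))
        res=[]
        for sh in range(-8,9,2):
            for rs in range(-4,5,2):
                X=np.roll(np.roll(B,sh,1),rs,0)[4:-4][:,mask]; Y=obs[4:-4][:,mask]
                res.append(np.corrcoef(X.ravel(),Y.ravel())[0,1])
        print(n,th,max(res))
E
```

```text
t 0 -159 sum 856 mean -3.1 sd 6.9 max 20.7
t 1 -114 sum 421 mean -4.2 sd 5.5 max 14.0
t 2 -69 sum 666 mean -3.2 sd 5.8 max 19.8
t 3 -24 sum 508 mean 1.1 sd 4.6 max 19.8
t 4 21 sum 464 mean 3.0 sd 5.9 max 15.3
t 5 66 sum 1090 mean -0.3 sd 8.0 max 23.5
t 6 111 sum 919 mean -1.8 sd 6.7 max 24.7
t 7 156 sum 650 mean -2.9 sd 6.4 max 17.3
t 21.2 0.840110566555051
t -23.9 0.774414624056708
s 0 -159 sum 1655 mean -0.1 sd 7.8 max 37.4
s 1 -114 sum 7766 mean 0.1 sd 9.2 max 123.8
s 2 -69 sum 4860 mean -5.4 sd 6.6 max 120.5
s 3 -24 sum 654 mean -2.5 sd 5.1 max 22.9
s 4 21 sum 784 mean -2.0 sd 4.8 max 29.5
s 5 66 sum 1128 mean -1.1 sd 5.6 max 34.6
s 6 111 sum 1369 mean -1.1 sd 6.3 max 36.2
s 7 156 sum 1547 mean 0.2 sd 7.0 max 38.2
s 21.2 0.9237337334430543
s -23.9 0.8861947372110279
```

```bash
cat > st.py <<'E'
from h import *
import sys
s=robot.read_state(); M=R.from_rotvec(s['orientation']).as_matrix()
print('t',s['t'],'pos',s['tool_pos'].round(4),'q',s['q'].round(3),'xax',M[:,0].round(3),'yaw_x',np.degrees(np.arctan2(M[1,0],M[0,0])).round(2),'F',s['force'].round(2),'T',s['wrist_torque'].round(3),'op',round(s['opening'],4))
if len(sys.argv)>1:
    d=np.array([float(v) for v in sys.argv[1:4]])-s['tool_pos']; print('tool delta',(M.T@d).round(4))
E
python3 st.py .5105 .2768 .15
```

```text
t 1.3 pos [0.2257 0.5559 0.2186] q [ 1.1    0.13   1.488  0.     1.523 -0.085] xax [ 0.376  0.927 -0.   ] yaw_x 67.9 F [-1.3   0.75 -0.13] T [-0.013 -0.013 -0.02 ] op 0.0928
tool delta [-0.1514  0.3689  0.0686]
```

Request:
jog_arm(commands=[-1,-0.0126,0.0307,0.0,0,-1,-0.0126,0.0307,0.0,0,-1,-0.0126,0.0307,0.0,0,-1,-0.0126,0.0307,0.0,0,-1,-0.0126,0.0307,0.0,0,-1,-0.0126,0.0307,0.0,0,-1,-0.0126,0.0307,0.0,0,-1,-0.0126,0.0307,0.0,0,-1,-0.0126,0.0307,0.0,0,-1,-0.0126,0.0307,0.0,0,-1,-0.0126,0.0307,0.0,0,-1,-0.0126,0.0307,0.0,0])

```text
t: 2.3
tool_pos: [0.5112, 0.2759, 0.2188]
orientation: [2.606, 1.754, 0.001]
force: [0.5, 0.0, -0.2]
opening: 0.0933
```

Request:
jog_arm(commands=[-1,0,0,0.004,6.8,-1,0,0,0.004,6.8,-1,0,0,0.004,6.8,-1,0,0,0.004,6.8,-1,0,0,0.004,6.8,-1,0,0,0.004,6.8,-1,0,0,0.004,6.8,-1,0,0,0.004,6.8,-1,0,0,0.004,6.8,-1,0,0,0.004,6.8,-1,0,0,0.004,6.8,-1,0,0,0.004,6.8,-1,0,0,0.004,6.8,-1,0,0,0.004,6.8,-1,0,0,0.004,6.8,-1,0,0,0.004,6.8,-1,0,0,0,0])

```text
t: 3.72
tool_pos: [0.5097, 0.277, 0.1537]
orientation: [2.939, -1.106, -0.002]
force: [-0.8, -0.1, -0.4]
opening: 0.0929
```

```bash
python3 st.py .5105 .2768 .130; python3 - <<'E'
from h import *
for n in ('top','side'):
    p=shot(n,n+'1.png'); print(n,proj(p,robot.read_state()['tool_pos']))
a=cv2.imread('pics/side1.png')[150:330,230:410]; cv2.imwrite('pics/side1z.png',cv2.resize(a,None,fx=3.3,fy=3.3,interpolation=cv2.INTER_CUBIC))
a=cv2.imread('pics/top1.png')[180:300,140:300]; cv2.imwrite('pics/top1z.png',cv2.resize(a,None,fx=4.5,fy=4.5,interpolation=cv2.INTER_CUBIC))
E
```

```text
t 3.7167 pos [0.5097 0.277  0.1537] q [ 0.409  0.117  1.622 -0.     1.404  1.129] xax [ 0.752 -0.659 -0.001] yaw_x -41.24 F [-0.78 -0.14 -0.37] T [-0.027  0.128 -0.013] op 0.0929
tool delta [ 0.0007 -0.0004  0.0237]
top [219.45917405 242.9956675 ]
side [319.92562255 237.21577553]
```

View pics/side1z.png

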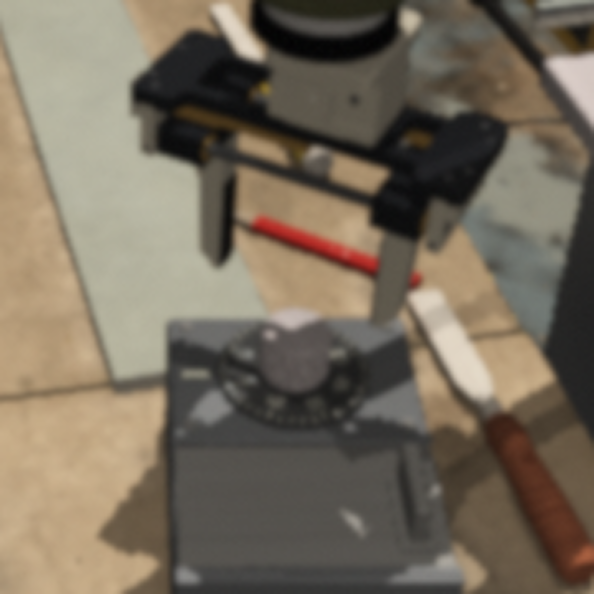

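View pics/top1z.png

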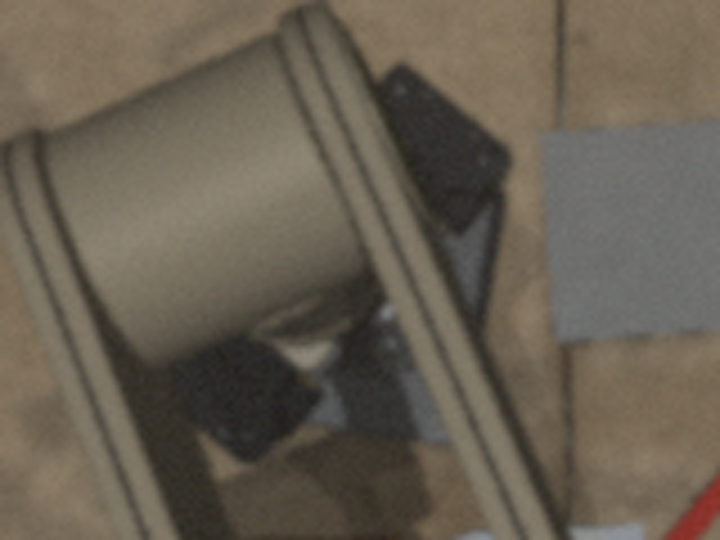

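Request:
jog_arm(commands=[-1,0.0007,0,0.019,0,-1,0,0,0.019,0,-1,0,0,0.015,0,-1,0,0,0.005,0,-1,0,0,0,0])

```text
t: 4.23
tool_pos: [0.5097, 0.2763, 0.0952]
orientation: [2.943, -1.093, -0.003]
force: [-0.6, -0.3, -0.5]
opening: 0.0931
```

```bash
python3 st.py .5105 .2768 .0955; python3 - <<'E'
from h import *
p=shot('side','side2.png'); print(proj(p,robot.read_state()['tool_pos']))
a=cv2.imread('pics/side2.png')[180:320,250:390]; cv2.imwrite('pics/side2z.png',cv2.resize(a,None,fx=4.2,fy=4.2,interpolation=cv2.INTER_CUBIC))
E
```

```text
t 4.2333 pos [0.5097 0.2763 0.0952] q [0.408 0.17  1.675 0.    1.299 1.12 ] xax [ 0.758 -0.653 -0.001] yaw_x -40.75 F [-0.61 -0.26 -0.52] T [-0.052  0.133  0.021] op 0.0931
tool delta [ 0.0003 -0.0009 -0.0003]
[317.63417308 259.32631144]
```

View pics/side2z.png

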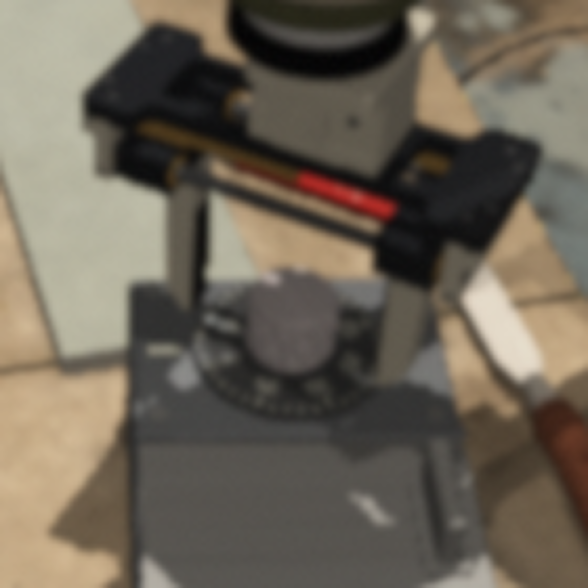

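Request:
jog_arm(commands=[1,0,0,0,0,1,0,0,0,0,1,0,0,0,0,1,0,0,0,0,1,0,0,0,0,1,0,0,0,0], grip_force=30)

```text
t: 4.78
tool_pos: [0.5109, 0.2768, 0.0969]
orientation: [-2.943, 1.097, -0.0]
force: [-0.4, -0.1, 0.7]
opening: 0.0574
```

```bash
python3 st.py
```

```text
t 4.7833 pos [0.5109 0.2768 0.0969] q [0.408 0.169 1.673 0.    1.299 1.122] xax [ 0.756 -0.655  0.   ] yaw_x -40.9 F [-0.36 -0.12  0.66] T [-0.003  0.082 -0.014] op 0.0574
```

Request:
jog_arm(commands=[1,0,0,0,0,1,0,0,0,0,1,0,0,0,0,1,0,0,0,0,1,0,0,0,0])

```text
t: 5.2
tool_pos: [0.509, 0.2782, 0.0966]
orientation: [-2.943, 1.096, 0.005]
force: [-7.3, 4.9, 4.2]
opening: 0.0393
```

```bash
python3 st.py
```

```text
t 5.2 pos [0.509  0.2782 0.0966] q [0.41  0.169 1.674 0.003 1.301 1.122] xax [ 0.756 -0.654 -0.004] yaw_x -40.86 F [-7.29  4.89  4.17] T [ 0.916  1.473 -0.06 ] op 0.0393
```

Request:
jog_arm(commands=[1,-0.001,0,0,0,1,0,0,0,0])

```text
t: 5.37
tool_pos: [0.509, 0.2782, 0.0966]
orientation: [-2.944, 1.097, 0.003]
force: [-4.1, 4.0, 3.3]
opening: 0.0395
```

```bash
python3 st.py
```

```text
t 5.3667 pos [0.509  0.2782 0.0966] q [0.411 0.168 1.675 0.002 1.3   1.124] xax [ 0.756 -0.654 -0.002] yaw_x -40.87 F [-4.13  3.96  3.29] T [ 0.709  1.163 -0.026] op 0.0395
```

Request:
jog_arm(commands=[1,-0.0015,0,0,0,1,0,0,0,-4,1,0,0,0,-4,1,0,0,0,-4,1,0,0,0,-4,1,0,0,0,-4,1,0,0,0,0])

```text
t: 5.95
tool_pos: [0.5091, 0.2781, 0.0966]
orientation: [3.09, -0.566, 0.001]
force: [1.2, -0.2, -0.0]
opening: 0.0393
```

```bash
python3 st.py;python3 - <<'E'
from h import *
p=shot('side','side3.png')
a=cv2.imread('pics/side3.png')[220:310,260:380]; cv2.imwrite('pics/side3z.png',cv2.resize(a,None,fx=6,fy=6,interpolation=cv2.INTER_CUBIC))
E
```

```text
t 5.95 pos [0.5091 0.2781 0.0966] q [ 0.412  0.167  1.676 -0.     1.298  0.774] xax [ 0.935 -0.354  0.   ] yaw_x -20.74 F [ 1.16 -0.16 -0.01] T [ 0.119  0.334 -0.016] op 0.0393
```

View pics/side3z.png

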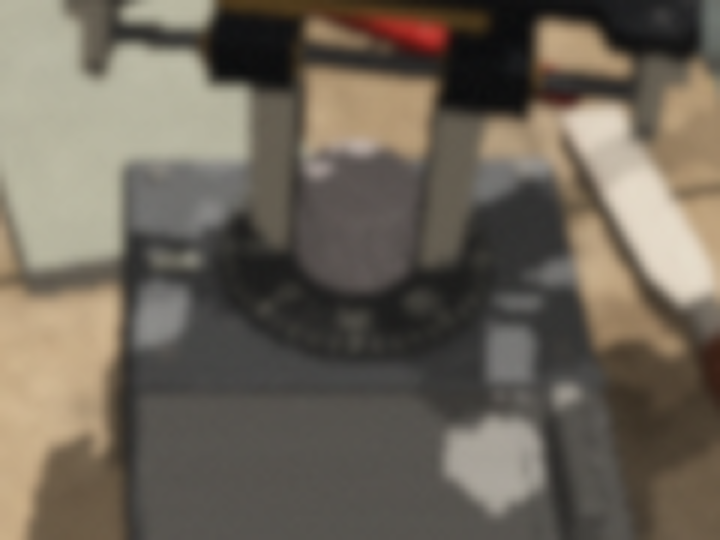

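```bash
cat > phase.py <<'E'
from h import *
import pickle,sys
t,s=pickle.load(open('ts.pkl','rb'))
c=(.509,.278)
U0=unwrap(s,c,.026,.044)
p=robot.read_camera('side'); U1=unwrap(p,c,.026,.044)
hp=lambda U:U-cv2.GaussianBlur(np.hstack([U]*3),(0,0),20,sigmaY=6)[:,720:1440]
a=np.arange(-180,180,.5)
A,B=hp(U0),hp(U1)
lo,hi=float(sys.argv[1]),float(sys.argv[2]); g=float(sys.argv[3])
# match mod 45: templates from U0 in region 45..165 visible; numerals similar pattern mod 45
m=(a>lo)&(a<hi); idx=np.where(m)[0]
out=[]
for d in np.arange(g-12,g+12.1,.5):
    src=(idx-int(round(d*2)))%720
    ok=(a[src]>30)|(a[src]<-165)
    if ok.sum()<60: continue
    out.append((np.corrcoef(A[:,src[ok]].ravel(),B[:,idx[ok]].ravel())[0,1],d))
out.sort(reverse=True); print([(round(x,2),d) for x,d in out[:6]])
E
python3 phase.py 50 160 20
```

```text
[(np.float64(0.91), np.float64(21.0)), (np.float64(0.91), np.float64(20.5)), (np.float64(0.9), np.float64(21.5)), (np.float64(0.9), np.float64(20.0)), (np.float64(0.89), np.float64(22.0)), (np.float64(0.88), np.float64(19.5))]
```

Request:
jog_arm(commands=[1,0,0,0,-5,1,0,0,0,-5,1,0,0,0,-5,1,0,0,0,-5,1,0,0,0,-5,1,0,0,0,-5,1,0,0,0,-5,1,0,0,0,-5,1,0,0,0,-5,1,0,0,0,-5])

```text
t: 6.88
tool_pos: [0.5096, 0.2782, 0.0966]
orientation: [3.04, 0.791, 0.002]
force: [5.1, 0.8, -2.9]
opening: 0.0395
```

```bash
python3 st.py
```

```text
t 6.8833 pos [0.5096 0.2782 0.0966] q [ 4.120e-01  1.670e-01  1.676e+00 -1.000e-03  1.297e+00 -9.700e-02] xax [0.873 0.487 0.001] yaw_x 29.17 F [ 5.14  0.81 -2.88] T [-0.072 -0.337 -0.33 ] op 0.0395
```

Request:
jog_arm(commands=[1,0.001,0.0006,0,-5,1,0,0,0,-5,1,0,0,0,-5,1,0,0,0,-5,1,0,0,0,-5,1,0,0,0,-5,1,0,0,0,-5,1,0,0,0,-5,1,0,0,0,-4,1,0,0,0,0,1,0,0,0,0])

```text
t: 7.8
tool_pos: [0.5099, 0.2785, 0.0966]
orientation: [-2.527, -1.866, -0.0]
force: [-1.4, 3.5, -0.9]
opening: 0.0394
```

```bash
python3 st.py; python3 phase.py 40 160 114;python3 - <<'E'
from h import *
p=shot('side','side4.png')
a=cv2.imread('pics/side4.png')[220:310,260:380]; cv2.imwrite('pics/side4z.png',cv2.resize(a,None,fx=6,fy=6,interpolation=cv2.INTER_CUBIC))
U=unwrap(p,(.509,.278)); U=np.clip(cv2.normalize(U,None,0,400,cv2.NORM_MINMAX),0,255).astype('u1')
cv2.imwrite(f'pics/unw4.png',cv2.resize(U,(780,280)))
E
```

```text
t 7.8 pos [0.5099 0.2785 0.0966] q [ 0.412  0.169  1.673  0.     1.299 -0.861] xax [0.294 0.956 0.   ] yaw_x 72.9 F [-1.36  3.49 -0.95] T [ 0.108  0.208 -0.047] op 0.0394
[]
```

View pics/side4z.png

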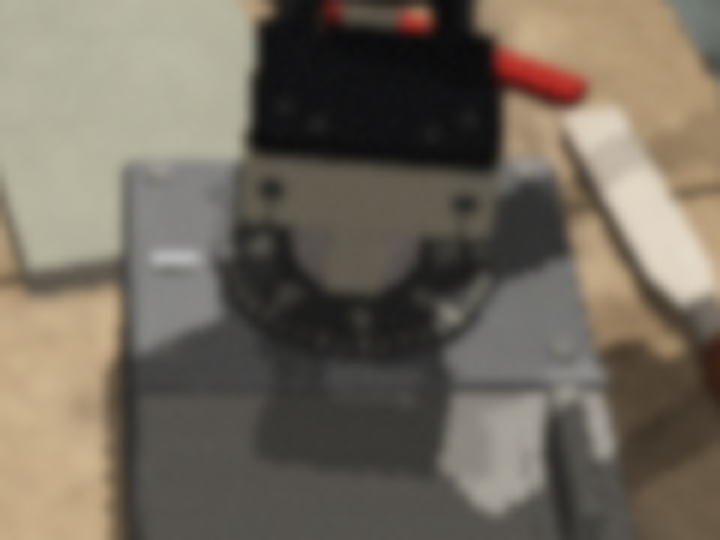

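View pics/unw4.png

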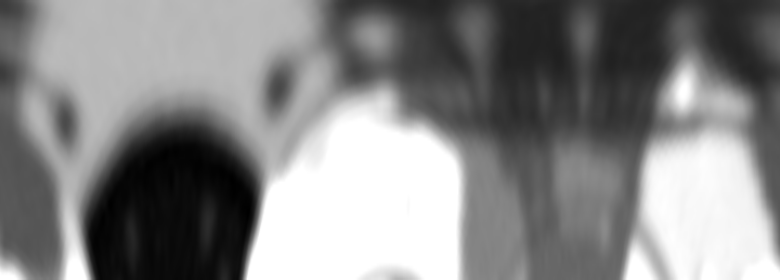

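Request:
jog_arm(commands=[1,0,0,0,5,1,0,0,0,5,1,0,0,0,5,1,0,0,0,5,1,0,0,0,5,1,0,0,0,5,1,0,0,0,5,1,0,0,0,5,1,0,0,0,5,1,0,0,0,5])

```text
t: 8.73
tool_pos: [0.5096, 0.2782, 0.0966]
orientation: [3.08, 0.619, -0.002]
force: [-1.8, 1.3, 0.8]
opening: 0.0394
```

```bash
python3 st.py
```

```text
t 8.7333 pos [0.5096 0.2782 0.0966] q [0.411 0.169 1.673 0.    1.3   0.015] xax [ 0.922  0.386 -0.001] yaw_x 22.71 F [-1.84  1.34  0.82] T [0.009 0.666 0.083] op 0.0394
```

Request:
jog_arm(commands=[1,0,0,0,5,1,0,0,0,5,1,0,0,0,5,1,0,0,0,5,1,0,0,0,5,1,0,0,0,5,1,0,0,0,5,1,0,0,0,5,1,0,0,0,5,1,0,0,0,5,1,0,0,0,5,1,0,0,0,2,1,0,0,0,0,1,0,0,0,0])

```text
t: 9.9
tool_pos: [0.509, 0.2782, 0.0965]
orientation: [3.003, -0.918, -0.003]
force: [-4.6, 0.6, 3.2]
opening: 0.0394
```

```bash
python3 st.py; python3 phase.py 50 170 7;python3 - <<'E'
from h import *
p=shot('side','side5.png')
a=cv2.imread('pics/side5.png')[220:310,260:380]; cv2.imwrite('pics/side5z.png',cv2.resize(a,None,fx=6,fy=6,interpolation=cv2.INTER_CUBIC))
U=unwrap(p,(.509,.278)); U=np.clip(cv2.normalize(U,None,0,400,cv2.NORM_MINMAX),0,255).astype('u1')
cv2.imwrite(f'pics/unw5.png',cv2.resize(U,(780,280)))
E
```

```text
t 9.9 pos [0.509  0.2782 0.0965] q [0.412 0.169 1.674 0.    1.301 1.005] xax [ 0.829 -0.559 -0.001] yaw_x -34.0 F [-4.58  0.62  3.15] T [0.174 1.312 0.035] op 0.0394
[(np.float64(0.9), np.float64(7.5)), (np.float64(0.9), np.float64(8.0)), (np.float64(0.9), np.float64(7.0)), (np.float64(0.89), np.float64(8.5)), (np.float64(0.88), np.float64(6.5)), (np.float64(0.87), np.float64(9.0))]
```

View pics/unw5.png

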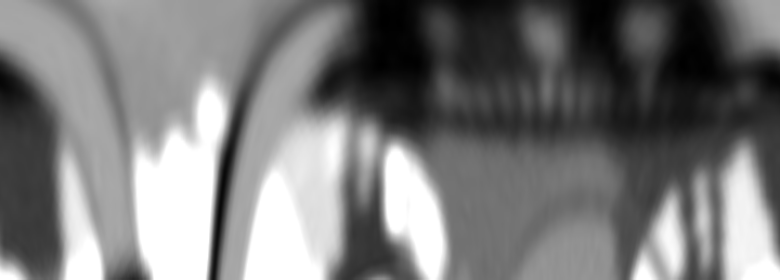

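Request:
jog_arm(commands=[1,-0.001,0.0007,0,-2,1,0,0,0,-3,1,0,0,0,-3,1,0,0,0,-3,1,0,0,0,-2,1,0,0,0,-1,1,0,0,0,-1,1,0,0,0,-1])

```text
t: 10.67
tool_pos: [0.5091, 0.2781, 0.0966]
orientation: [3.103, -0.489, 0.001]
force: [3.8, 1.0, -2.6]
opening: 0.0392
```

```bash
python3 st.py
```

```text
t 10.6667 pos [0.5091 0.2781 0.0966] q [ 0.412  0.167  1.676 -0.     1.298  0.724] xax [ 0.952 -0.307  0.001] yaw_x -17.91 F [ 3.8   1.05 -2.59] T [ 0.248  0.025 -0.095] op 0.0392
```

Request:
jog_arm(commands=[1,0,0,0,-0.5,1,0,0,0,-0.5])

```text
t: 10.83
tool_pos: [0.5091, 0.2781, 0.0966]
orientation: [3.107, -0.462, 0.001]
force: [4.4, 1.3, -2.3]
opening: 0.0397
```

```bash
python3 st.py
```

```text
t 10.8333 pos [0.5091 0.2781 0.0966] q [ 0.412  0.167  1.676 -0.     1.298  0.707] xax [ 0.957 -0.291  0.001] yaw_x -16.9 F [ 4.44  1.26 -2.33] T [ 0.21  -0.234 -0.11 ] op 0.0397
```

Request:
jog_arm(commands=[1,0,0,0,-0.5,1,0,0,0,-0.5])

```text
t: 11.0
tool_pos: [0.5091, 0.2781, 0.0966]
orientation: [3.111, -0.434, 0.001]
force: [5.8, 0.1, -3.3]
opening: 0.0395
```

```bash
python3 st.py
```

```text
t 11.0 pos [0.5091 0.2781 0.0966] q [ 0.412  0.167  1.676 -0.     1.298  0.689] xax [ 0.962 -0.274  0.001] yaw_x -15.88 F [ 5.78  0.12 -3.34] T [ 0.064 -0.38  -0.095] op 0.0395
```

Request:
jog_arm(commands=[1,0.001,0,0,-1,1,0,0,0,-1,1,0,0,0,-1,1,0,0,0,-1,1,0,0,0,-0.5,1,0,0,0,-0.5])

```text
t: 11.5
tool_pos: [0.5092, 0.2781, 0.0966]
orientation: [3.127, -0.297, -0.001]
force: [-2.4, 1.0, 1.1]
opening: 0.0395
```

```bash
python3 st.py | cut -c1-400
```

```text
t 11.5 pos [0.5092 0.2781 0.0966] q [0.411 0.168 1.675 0.    1.3   0.601] xax [ 0.982 -0.188 -0.001] yaw_x -10.84 F [-2.45  0.97  1.06] T [ 0.208  0.957 -0.154] op 0.0395
```

Request:
jog_arm(commands=[1,0,0,0,-0.5,1,0,0,0,-0.5])

```text
t: 11.67
tool_pos: [0.5093, 0.2781, 0.0966]
orientation: [3.13, -0.27, -0.001]
force: [-3.5, 0.2, 1.9]
opening: 0.0396
```

```bash
cat > q.py <<'E'
from h import *
s=robot.read_state(); M=R.from_rotvec(s['orientation']).as_matrix()
print('t %.2f yaw %.2f Tz %.3f F'%(s['t'],np.degrees(np.arctan2(M[1,0],M[0,0])),s['wrist_torque'][2]),s['force'].round(1),'q6 %.4f tau6 %.3f'%(s['q'][5],s['joint_torque'][5]))
E
python3 q.py
```

```text
t 11.67 yaw -9.85 Tz -0.133 F [-3.5  0.2  1.9] q6 0.5832 tau6 0.085
```

Request:
jog_arm(commands=[1,0,0,0,-0.5,1,0,0,0,-0.5])

```text
t: 11.83
tool_pos: [0.5093, 0.2781, 0.0966]
orientation: [3.132, -0.242, -0.001]
force: [-4.4, 1.2, 2.7]
opening: 0.0396
```

```bash
python3 q.py
```

```text
t 11.83 yaw -8.85 Tz -0.122 F [-4.4  1.2  2.7] q6 0.5657 tau6 0.085
```

Request:
jog_arm(commands=[1,-0.0006,0,0,-0.5,1,0,0,0,-0.5])

```text
t: 12.0
tool_pos: [0.5093, 0.2781, 0.0965]
orientation: [3.134, -0.215, 0.0]
force: [-2.2, 1.0, -0.5]
opening: 0.0393
```

```bash
python3 q.py
```

```text
t 12.00 yaw -7.86 Tz -0.117 F [-2.2  1.  -0.5] q6 0.5488 tau6 0.085
```

Request:
jog_arm(commands=[1,0,0,0,-0.5,1,0,0,0,-0.5])

```text
t: 12.17
tool_pos: [0.5093, 0.2781, 0.0966]
orientation: [-3.136, 0.188, -0.0]
force: [-1.3, 2.1, -0.3]
opening: 0.0391
```

```bash
python3 q.py
```

```text
t 12.17 yaw -6.86 Tz -0.103 F [-1.3  2.1 -0.3] q6 0.5313 tau6 0.073
```

Request:
jog_arm(commands=[1,0,0,0,-0.5,1,0,0,0,-0.5])

```text
t: 12.33
tool_pos: [0.5093, 0.2781, 0.0966]
orientation: [3.137, -0.161, 0.0]
force: [-1.1, 0.3, -0.9]
opening: 0.0395
```

```bash
python3 q.py
```

```text
t 12.33 yaw -5.86 Tz -0.162 F [-1.1  0.3 -0.9] q6 0.5138 tau6 0.068
```

Request:
jog_arm(commands=[1,0,0,0,-0.5,1,0,0,0,-0.5])

```text
t: 12.5
tool_pos: [0.5093, 0.2781, 0.0966]
orientation: [3.139, -0.133, 0.0]
force: [-0.3, 0.8, -0.6]
opening: 0.0397
```

```bash
python3 q.py
```

```text
t 12.50 yaw -4.86 Tz -0.103 F [-0.3  0.8 -0.6] q6 0.4964 tau6 0.081
```

Request:
jog_arm(commands=[1,0,0,0,-0.6,1,0,0,0,-0.6])

```text
t: 12.67
tool_pos: [0.5093, 0.2781, 0.0966]
orientation: [3.14, -0.1, 0.0]
force: [0.4, 1.8, -2.1]
opening: 0.0397
```

```bash
python3 q.py
```

```text
t 12.67 yaw -3.65 Tz -0.056 F [ 0.4  1.8 -2.1] q6 0.4752 tau6 0.187
```

Request:
jog_arm(commands=[1,0,0,0,-0.3,1,0,0,0,0])

```text
t: 12.83
tool_pos: [0.5093, 0.2781, 0.0966]
orientation: [3.14, -0.092, 0.0]
force: [1.1, 2.0, -1.8]
opening: 0.0391
```

```bash
python3 q.py
```

```text
t 12.83 yaw -3.37 Tz -0.045 F [ 1.1  2.  -1.8] q6 0.4705 tau6 -0.196
```

Request:
jog_arm(commands=[1,0,0,0,-0.5,1,0,0,0,-0.5])

```text
t: 13.0
tool_pos: [0.5093, 0.2781, 0.0966]
orientation: [-3.141, 0.065, -0.0]
force: [1.3, 0.5, -2.8]
opening: 0.0393
```

```bash
python3 q.py
```

```text
t 13.00 yaw -2.36 Tz -0.072 F [ 1.3  0.5 -2.8] q6 0.4527 tau6 0.254
```

Request:
jog_arm(commands=[1,0,0,0,-0.5,1,0,0,0,-0.5])

```text
t: 13.17
tool_pos: [0.5092, 0.2781, 0.0966]
orientation: [3.141, -0.037, 0.0]
force: [1.6, 1.6, -3.8]
opening: 0.0397
```

```bash
python3 q.py
```

```text
t 13.17 yaw -1.35 Tz 0.026 F [ 1.6  1.6 -3.8] q6 0.4352 tau6 0.234
```

Request:
jog_arm(commands=[1,0,0,0,0])

```text
t: 13.25
tool_pos: [0.5093, 0.2781, 0.0966]
orientation: [3.141, -0.037, 0.0]
force: [1.8, 1.8, -3.7]
opening: 0.0394
```

```bash
python3 q.py; python3 phase.py 50 165 40; python3 q.py; python3 q.py; python3 - <<'E'
from h import *
p=shot('side','side6.png')
U=unwrap(p,(.509,.278)); U=np.clip(cv2.normalize(U,None,0,400,cv2.NORM_MINMAX),0,255).astype('u1')
cv2.imwrite(f'pics/unw6.png',cv2.resize(U,(780,280)))
E
python3 q.py
```

```text
t 13.25 yaw -1.35 Tz 0.110 F [ 1.8  1.8 -3.7] q6 0.4352 tau6 -0.129
[(np.float64(0.83), np.float64(40.5)), (np.float64(0.83), np.float64(41.0)), (np.float64(0.83), np.float64(40.0)), (np.float64(0.82), np.float64(41.5)), (np.float64(0.82), np.float64(39.5)), (np.float64(0.8), np.float64(42.0))]
t 13.30 yaw -1.39 Tz 0.065 F [ 1.4  1.3 -2.7] q6 0.4358 tau6 -0.032
t 13.30 yaw -1.39 Tz 0.065 F [ 1.4  1.3 -2.7] q6 0.4358 tau6 -0.032
t 13.35 yaw -1.40 Tz 0.131 F [ 2.2  1.  -3.4] q6 0.4361 tau6 0.056
```

View pics/unw6.png

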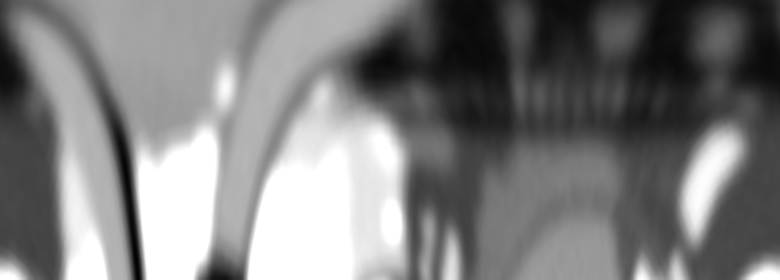

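Request:
jog_arm(commands=[1,0,0,0,-0.5,1,0,0,0,-0.5])

```text
t: 13.52
tool_pos: [0.5093, 0.2781, 0.0966]
orientation: [-3.142, 0.01, -0.0]
force: [2.5, 2.0, -3.9]
opening: 0.0396
```

```bash
python3 q.py
```

```text
t 13.52 yaw -0.36 Tz 0.028 F [ 2.5  2.  -3.9] q6 0.4179 tau6 0.353
```

Request:
jog_arm(commands=[1,0,0,0,0])

```text
t: 13.6
tool_pos: [0.5092, 0.2781, 0.0966]
orientation: [3.142, -0.01, 0.0]
force: [2.3, 1.3, -3.7]
opening: 0.0393
```

```bash
python3 q.py
```

```text
t 13.60 yaw -0.35 Tz 0.119 F [ 2.3  1.3 -3.7] q6 0.4178 tau6 -0.083
```

Request:
jog_arm(commands=[1,0,0,0,0])

```text
t: 13.68
tool_pos: [0.5092, 0.2781, 0.0966]
orientation: [3.142, -0.011, 0.0]
force: [3.0, 1.4, -4.3]
opening: 0.0397
```

```bash
python3 q.py; python3 st.py
```

```text
t 13.68 yaw -0.39 Tz 0.131 F [ 3.   1.4 -4.3] q6 0.4185 tau6 0.069
t 13.6833 pos [0.5092 0.2781 0.0966] q [ 0.412  0.167  1.676 -0.     1.299  0.419] xax [ 1.    -0.007  0.   ] yaw_x -0.39 F [ 3.01  1.36 -4.34] T [0.168 0.027 0.131] op 0.0397
```

Request:
jog_arm(commands=[1,0,0,0,-0.5,1,0,0,0,-0.5])

```text
t: 13.85
tool_pos: [0.5092, 0.2781, 0.0966]
orientation: [-3.142, -0.017, -0.0]
force: [3.6, 1.9, -4.3]
opening: 0.0399
```

```bash
python3 q.py
```

```text
t 13.85 yaw 0.64 Tz 0.056 F [ 3.6  1.9 -4.3] q6 0.4004 tau6 0.333
```

Request:
jog_arm(commands=[1,0.0008,-0.0003,0,-0.5,1,0,0,0,-0.5])

```text
t: 14.02
tool_pos: [0.5093, 0.2781, 0.0966]
orientation: [3.141, 0.045, -0.002]
force: [-2.4, -1.4, -0.2]
opening: 0.0399
```

```bash
python3 q.py
```

```text
t 14.02 yaw 1.65 Tz -0.007 F [-2.4 -1.4 -0.2] q6 0.3828 tau6 0.253
```

Request:
jog_arm(commands=[1,0,0,0,-0.5,1,0,0,0,-0.5])

```text
t: 14.18
tool_pos: [0.5094, 0.2782, 0.0966]
orientation: [3.14, 0.073, -0.002]
force: [-3.9, -1.6, 1.1]
opening: 0.0396
```

```bash
python3 q.py
```

```text
t 14.18 yaw 2.65 Tz -0.023 F [-3.9 -1.6  1.1] q6 0.3654 tau6 0.202
```

Request:
jog_arm(commands=[1,0,0,0,-0.5,1,0,0,0,-0.5])

```text
t: 14.35
tool_pos: [0.5094, 0.2782, 0.0966]
orientation: [3.139, 0.1, -0.002]
force: [-4.2, -2.1, 1.3]
opening: 0.0393
```

```bash
python3 q.py
```

```text
t 14.35 yaw 3.65 Tz -0.073 F [-4.2 -2.1  1.3] q6 0.3479 tau6 0.170
```

Request:
jog_arm(commands=[1,-0.0006,0.0003,0,-0.5,1,0,0,0,-0.5])

```text
t: 14.52
tool_pos: [0.5094, 0.2782, 0.0966]
orientation: [-3.139, -0.127, -0.0]
force: [-1.4, -0.4, -1.3]
opening: 0.0394
```

```bash
python3 q.py
```

```text
t 14.52 yaw 4.64 Tz -0.109 F [-1.4 -0.4 -1.3] q6 0.3304 tau6 0.100
```

Request:
jog_arm(commands=[1,0,0,0,-0.5,1,0,0,0,-0.5])

```text
t: 14.68
tool_pos: [0.5094, 0.2782, 0.0966]
orientation: [-3.138, -0.155, -0.0]
force: [-1.2, -0.4, -2.3]
opening: 0.0393
```

```bash
python3 q.py
```

```text
t 14.68 yaw 5.64 Tz -0.192 F [-1.2 -0.4 -2.3] q6 0.3130 tau6 0.031
```

Request:
jog_arm(commands=[1,0,0,0,-0.5])

```text
t: 14.77
tool_pos: [0.5094, 0.2782, 0.0966]
orientation: [-3.137, -0.168, -0.0]
force: [-1.2, -0.7, -1.9]
opening: 0.0397
```

```bash
python3 q.py
```

```text
t 14.77 yaw 6.14 Tz -0.231 F [-1.2 -0.7 -1.9] q6 0.3043 tau6 -0.005
```

Request:
jog_arm(commands=[1,0,0,0,-0.4])

```text
t: 14.85
tool_pos: [0.5094, 0.2781, 0.0966]
orientation: [-3.136, -0.179, -0.0]
force: [-0.2, -0.2, -1.7]
opening: 0.0392
```

```bash
python3 q.py; python3 phase.py 60 165 46; python3 q.py
```

```text
t 14.85 yaw 6.54 Tz -0.259 F [-0.2 -0.2 -1.7] q6 0.2973 tau6 -0.119
[(np.float64(0.83), np.float64(49.0)), (np.float64(0.83), np.float64(49.5)), (np.float64(0.83), np.float64(48.5)), (np.float64(0.82), np.float64(50.0)), (np.float64(0.81), np.float64(48.0)), (np.float64(0.81), np.float64(50.5))]
t 14.90 yaw 6.56 Tz -0.182 F [-0.1  1.1 -2.1] q6 0.2969 tau6 -0.121
```

Request:
jog_arm(commands=[1,0,0,0,0,1,0,0,0,0])

```text
t: 15.07
tool_pos: [0.5095, 0.2781, 0.0966]
orientation: [-3.136, -0.178, -0.0]
force: [-0.7, -0.6, -1.8]
opening: 0.0396
```

```bash
python3 q.py
```

```text
t 15.07 yaw 6.49 Tz -0.124 F [-0.7 -0.6 -1.8] q6 0.2982 tau6 -0.190
```

Request:
jog_arm(commands=[1,0,0,0,-0.2,1,0,0,0,-0.2])

```text
t: 15.23
tool_pos: [0.5094, 0.2781, 0.0966]
orientation: [-3.136, -0.189, -0.0]
force: [-1.2, 0.5, -2.9]
opening: 0.0397
```

```bash
python3 q.py
```

```text
t 15.23 yaw 6.91 Tz -0.295 F [-1.2  0.5 -2.9] q6 0.2908 tau6 -0.166
```

Request:
jog_arm(commands=[1,0,0,0,-0.2,1,0,0,0,-0.2])

```text
t: 15.4
tool_pos: [0.5095, 0.2781, 0.0966]
orientation: [-3.135, -0.2, -0.0]
force: [0.6, 0.6, -3.3]
opening: 0.0396
```

```bash
python3 q.py
```

```text
t 15.40 yaw 7.31 Tz -0.348 F [ 0.6  0.6 -3.3] q6 0.2838 tau6 -0.223
```

Request:
jog_arm(commands=[1,0,0,0,0.5])

```text
t: 15.48
tool_pos: [0.5094, 0.2781, 0.0966]
orientation: [-3.136, -0.187, -0.0]
force: [0.5, 0.9, -4.2]
opening: 0.0398
```

```bash
python3 q.py
```

```text
t 15.48 yaw 6.81 Tz -0.198 F [ 0.5  0.9 -4.2] q6 0.2925 tau6 -0.663
```

Request:
jog_arm(commands=[1,0,0,0,0.5])

```text
t: 15.57
tool_pos: [0.5094, 0.2781, 0.0966]
orientation: [-3.137, -0.171, -0.0]
force: [0.9, 1.4, -4.3]
opening: 0.0397
```

```bash
python3 q.py; python3 phase.py 60 165 48;  python3 phase.py 60 165 48
```

```text
t 15.57 yaw 6.25 Tz -0.131 F [ 0.9  1.4 -4.3] q6 0.3023 tau6 -0.455
[(np.float64(0.81), np.float64(49.0)), (np.float64(0.81), np.float64(49.5)), (np.float64(0.81), np.float64(48.5)), (np.float64(0.8), np.float64(50.0)), (np.float64(0.8), np.float64(48.0)), (np.float64(0.79), np.float64(50.5))]
[(np.float64(0.81), np.float64(49.0)), (np.float64(0.81), np.float64(48.5)), (np.float64(0.81), np.float64(49.5)), (np.float64(0.8), np.float64(48.0)), (np.float64(0.8), np.float64(50.0)), (np.float64(0.79), np.float64(47.5))]
```

Request:
jog_arm(commands=[1,0,0,0,0.5,1,0,0,0,0.5,1,0,0,0,0.5])

```text
t: 15.92
tool_pos: [0.5094, 0.2781, 0.0966]
orientation: [-3.139, -0.13, -0.0]
force: [0.3, 1.1, -3.4]
opening: 0.0394
```

```bash
python3 q.py
```

```text
t 15.92 yaw 4.75 Tz 0.003 F [ 0.3  1.1 -3.4] q6 0.3286 tau6 -0.260
```

Request:
jog_arm(commands=[-1,0,0,0,0,-1,0,0,0,0,-1,0,0,0,0,-1,0,0,0,0,-1,0,0,0,0,-1,0,0,0,0])

```text
t: 16.42
tool_pos: [0.5095, 0.2781, 0.0968]
orientation: [-3.139, -0.131, -0.001]
force: [-0.5, -0.2, 0.1]
opening: 0.0749
```

```bash
python3 q.py;python3 phase.py 60 165 48
```

```text
t 16.42 yaw 4.80 Tz -0.015 F [-0.5 -0.2  0.1] q6 0.3277 tau6 -0.002
[(np.float64(0.83), np.float64(46.5)), (np.float64(0.83), np.float64(46.0)), (np.float64(0.83), np.float64(47.0)), (np.float64(0.82), np.float64(45.5)), (np.float64(0.82), np.float64(47.5)), (np.float64(0.81), np.float64(45.0))]
```

Request:
jog_arm(commands=[-1,0,0,-0.01,0,-1,0,0,-0.02,0,-1,0,0,-0.03,0,1,0,0,0,-6.8,1,0,0,0,-6.8,1,0,0,0,-6.8,1,0,0,0,-6.8,1,0,0,0,-6.8,1,0,0,0,-6.8,1,0,0,0,-6.8,1,0,0,0,-6.8,1,0,0,0,-6.8,1,0,0,0,-6.8,1,0,0,0,-6.8,1,0,0,0,-0.4,1,0,0,0,0], grip_force=20)

```text
t: 17.8
tool_pos: [0.5095, 0.2782, 0.1573]
orientation: [2.41, 2.015, 0.001]
force: [-0.6, -0.3, -0.0]
opening: 0.0111
```

Request:
jog_arm(commands=[1,0.026,-0.0225,0,0,1,0.026,-0.0225,0,0,1,0.026,-0.0225,0,0,1,0.026,-0.0225,0,0,1,0,0,0,0])

```text
t: 18.22
tool_pos: [0.4355, 0.4008, 0.1571]
orientation: [-2.405, -2.017, -0.001]
force: [-0.1, -0.4, -0.3]
opening: 0.0009
```

```bash
python3 st.py .4386 .3951 .095; python3 - <<'E'
from h import *
for n in ('top','side'):
    p=shot(n,n+'7.png'); print(n,proj(p,robot.read_state()['tool_pos']))
    for uv,s in pp(p,'cover_tab')[:2]: print(uv.round(1),s,ray_z(p,uv,.102).round(4))
a=cv2.imread('pics/side7.png')[150:370,230:420]; cv2.imwrite('pics/side7z.png',cv2.resize(a,None,fx=2.7,fy=2.7,interpolation=cv2.INTER_CUBIC))
E
```

```text
t 18.2167 pos [0.4355 0.4008 0.1571] q [ 0.656  0.143  1.587  0.002  1.41  -0.741] xax [0.174 0.985 0.002] yaw_x 79.98 F [-0.06 -0.42 -0.28] T [-0.021 -0.043 -0.01 ] op 0.0009
tool delta [-0.0052  0.0041  0.0621]
top [166.25682791 276.21016636]
[176.4 259.3] 0.7 [0.4775 0.3875 0.102 ]
side [379.49033978 276.33196786]
[356.3 294. ] 0.94 [0.468  0.3812 0.102 ]
```

View pics/side7z.png

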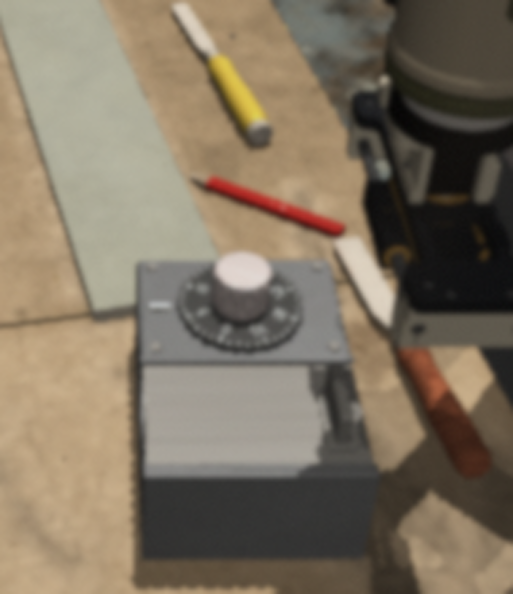

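Request:
jog_arm(commands=[1,-0.005,0,0.02,0,1,0,0,0.02,0,1,0,0,0.02,0,1,0,0,0.002,0,1,0,0,0,0])

```text
t: 18.83
tool_pos: [0.4376, 0.3894, 0.0932]
orientation: [-2.409, -2.016, 0.005]
force: [0.3, -0.4, 0.4]
opening: 0.0005
```

```bash
python3 st.py .473 .389 .095; python3 - <<'E'
from h import *
p=shot('side','side8.png'); print(proj(p,robot.read_state()['tool_pos']))
a=cv2.imread('pics/side8.png')[200:370,270:430]; cv2.imwrite('pics/side8z.png',cv2.resize(a,None,fx=3.5,fy=3.5,interpolation=cv2.INTER_CUBIC))
E
```

```text
t 18.8333 pos [0.4376 0.3894 0.0932] q [ 0.64   0.188  1.658 -0.     1.298 -0.754] xax [ 0.176  0.984 -0.003] yaw_x 79.85 F [ 0.31 -0.39  0.45] T [ 0.019 -0.066  0.005] op 0.0005
tool delta [ 0.0059  0.0349 -0.0019]
[373.21968177 298.16362146]
```

View pics/side8z.png

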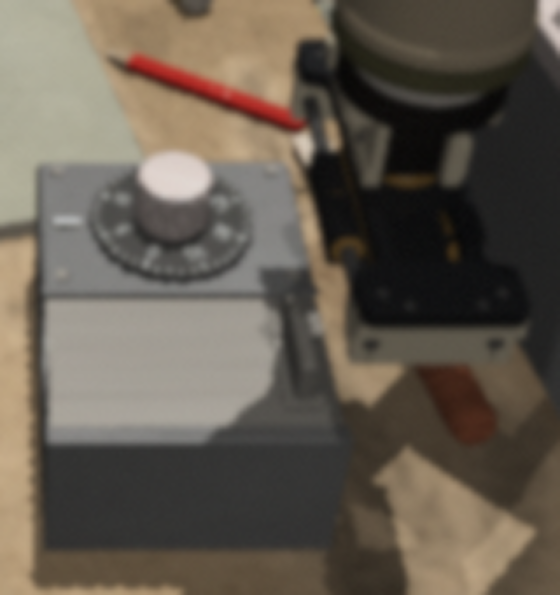

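Request:
jog_arm(commands=[1,0.004,0.004,0,0,1,0,0.004,0,0,1,0,0.004,0,0,1,0,0.002,0,0,1,0,0.002,0,0])

```text
t: 19.3
tool_pos: [0.4551, 0.3925, 0.0952]
orientation: [2.407, 2.019, 0.001]
force: [0.9, 0.3, -0.1]
opening: 0.0004
```

```bash
cat > r.py <<'E'
from h import *
s=robot.read_state(); M=R.from_rotvec(s['orientation']).as_matrix()
print('t %.2f'%s['t'],'tabrel(tool)',(M.T@(np.array([.473,.389,.095])-s['tool_pos'])).round(4),'F(tool)',(M.T@s['force']).round(2))
E
python3 r.py
```

```text
t 19.30 tabrel(tool) [-0.0004  0.0182  0.0002] F(tool) [0.47 0.8  0.15]
```

Request:
jog_arm(commands=[1,0,0.002,0,0,1,0,0.002,0,0])

```text
t: 19.47
tool_pos: [0.4585, 0.3917, 0.0947]
orientation: [-2.407, -2.019, -0.0]
force: [1.3, -0.2, 0.1]
opening: 0.0004
```

```bash
python3 r.py
```

```text
t 19.47 tabrel(tool) [-0.0001  0.0147 -0.0003] F(tool) [ 0.05  1.27 -0.15]
```

Request:
jog_arm(commands=[1,0,0.002,0,0,1,0,0.002,0,0])

```text
t: 19.63
tool_pos: [0.462, 0.391, 0.0946]
orientation: [-2.406, -2.019, 0.001]
force: [-2.6, -0.5, 1.2]
opening: 0.0007
```

```bash
python3 r.py
```

```text
t 19.63 tabrel(tool) [-0.0001  0.0112 -0.0004] F(tool) [-0.94 -2.5  -1.17]
```

Request:
jog_arm(commands=[1,0,0.0015,0,0,1,0,0.0015,0,0])

```text
t: 19.8
tool_pos: [0.4651, 0.3905, 0.0946]
orientation: [-2.406, -2.019, 0.001]
force: [-1.9, -0.7, 1.4]
opening: 0.0001
```

```bash
python3 r.py
```

```text
t 19.80 tabrel(tool) [-0.0001  0.008  -0.0004] F(tool) [-1.01 -1.7  -1.37]
```

Request:
jog_arm(commands=[1,0,0.0015,0,0,1,0,0.0015,0,0])

```text
t: 19.97
tool_pos: [0.4682, 0.3899, 0.0946]
orientation: [-2.407, -2.019, 0.0]
force: [-2.1, 0.2, 1.2]
opening: 0.0002
```

```bash
python3 r.py
```

```text
t 19.97 tabrel(tool) [-0.0001  0.0049 -0.0004] F(tool) [-0.15 -2.14 -1.24]
```

Request:
jog_arm(commands=[1,0,0.0015,0,0,1,0,0.0015,0,0])

```text
t: 20.13
tool_pos: [0.4712, 0.3894, 0.0946]
orientation: [-2.407, -2.019, 0.0]
force: [-1.9, -0.1, 0.7]
opening: 0.0006
```

```bash
python3 r.py
```

```text
t 20.13 tabrel(tool) [-0.0001  0.0019 -0.0004] F(tool) [-0.46 -1.88 -0.7 ]
```

Request:
jog_arm(commands=[1,0,0.0015,0,0,1,0,0.0015,0,0])

```text
t: 20.3
tool_pos: [0.4742, 0.3889, 0.0946]
orientation: [-2.407, -2.019, 0.0]
force: [-2.2, -0.3, 1.9]
opening: 0.0003
```

```bash
python3 r.py
```

```text
t 20.30 tabrel(tool) [-0.0001 -0.0012 -0.0004] F(tool) [-0.66 -2.15 -1.91]
```

Request:
jog_arm(commands=[1,0,0.0015,0,0,1,0,0.0015,0,0])

```text
t: 20.47
tool_pos: [0.4771, 0.3883, 0.0946]
orientation: [2.407, 2.019, -0.0]
force: [-2.9, -0.8, 0.9]
opening: 0.0002
```

```bash
python3 r.py
```

```text
t 20.47 tabrel(tool) [-0.0001 -0.0042 -0.0004] F(tool) [-1.27 -2.68 -0.86]
```

Request:
jog_arm(commands=[1,0,0.0015,0,0,1,0,0.0015,0,0])

```text
t: 20.63
tool_pos: [0.4801, 0.3878, 0.0946]
orientation: [-2.407, -2.019, 0.0]
force: [-1.8, -0.5, 1.4]
opening: 0.0003
```

```bash
python3 r.py
```

```text
t 20.63 tabrel(tool) [-0.0001 -0.0072 -0.0004] F(tool) [-0.83 -1.72 -1.41]
```

Request:
jog_arm(commands=[1,0,0.0015,0,0,1,0,0.0015,0,0])

```text
t: 20.8
tool_pos: [0.4831, 0.3873, 0.0946]
orientation: [2.407, 2.019, -0.0]
force: [-2.4, 0.2, 1.6]
opening: 0.0011
```

```bash
python3 r.py
```

```text
t 20.80 tabrel(tool) [-0.     -0.0102 -0.0004] F(tool) [-0.22 -2.38 -1.57]
```

Request:
jog_arm(commands=[1,0,0.0015,0,0,1,0,0.0015,0,0])

```text
t: 20.97
tool_pos: [0.4861, 0.3868, 0.0946]
orientation: [2.407, 2.019, -0.0]
force: [-0.9, -0.8, 1.3]
opening: 0.0005
```

```bash
python3 r.py
```

```text
t 20.97 tabrel(tool) [-0.0001 -0.0132 -0.0004] F(tool) [-0.92 -0.78 -1.26]
```

Request:
jog_arm(commands=[1,0,0.0015,0,0,1,0,0.0015,0,0])

```text
t: 21.13
tool_pos: [0.489, 0.3862, 0.0946]
orientation: [2.407, 2.019, -0.0]
force: [-2.7, -1.1, 0.6]
opening: 0.0007
```

```bash
python3 r.py
```

```text
t 21.13 tabrel(tool) [-0.     -0.0162 -0.0004] F(tool) [-1.51 -2.43 -0.59]
```

Request:
jog_arm(commands=[1,0,0.0015,0,0,1,0,0.0015,0,0])

```text
t: 21.3
tool_pos: [0.4919, 0.3857, 0.0946]
orientation: [2.407, 2.019, -0.0]
force: [-1.7, -0.6, 1.4]
opening: 0.0004
```

```bash
python3 r.py
```

```text
t 21.30 tabrel(tool) [-0.0001 -0.0192 -0.0004] F(tool) [-0.91 -1.58 -1.44]
```

Request:
jog_arm(commands=[1,0,0.0015,0,0,1,0,0.0015,0,0])

```text
t: 21.47
tool_pos: [0.4949, 0.3852, 0.0946]
orientation: [2.407, 2.019, -0.0]
force: [-2.5, -0.5, 1.6]
opening: 0.0001
```

```bash
python3 r.py
```

```text
t 21.47 tabrel(tool) [-0.0001 -0.0222 -0.0004] F(tool) [-0.89 -2.39 -1.64]
```

Request:
jog_arm(commands=[1,0,0.002,0,0,1,0,0.002,0,0,1,0,0.001,0,0])

```text
t: 21.72
tool_pos: [0.5, 0.3843, 0.0946]
orientation: [2.407, 2.019, 0.0]
force: [-2.0, -0.2, 1.1]
opening: 0.0003
```

```bash
python3 r.py;python3 - <<'E'
from h import *
p=shot('side','side9.png'); print(proj(p,robot.read_state()['tool_pos']))
a=cv2.imread('pics/side9.png')[200:370,270:430]; cv2.imwrite('pics/side9z.png',cv2.resize(a,None,fx=3.5,fy=3.5,interpolation=cv2.INTER_CUBIC))
E
```

```text
t 21.72 tabrel(tool) [-0.0001 -0.0274 -0.0004] F(tool) [-0.54 -1.91 -1.13]
[339.22529513 300.55073451]
```

View pics/side9z.png

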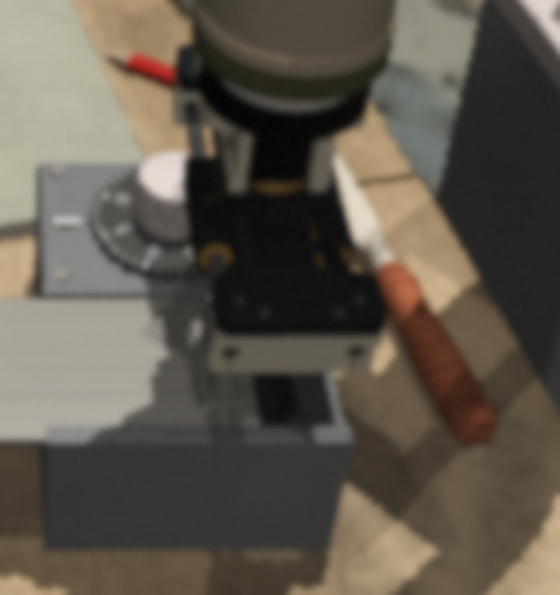

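Request:
jog_arm(commands=[1,0,0.004,0,0,1,0,0.004,0,0,1,0,0.004,0,0,1,0,0.004,0,0,1,0,0.004,0,0,1,0,0.004,0,0,1,0,0.004,0,0,1,0,0.004,0,0,1,0,0.004,0,0,1,0,0.002,0,0])

```text
t: 22.6
tool_pos: [0.5377, 0.3777, 0.0946]
orientation: [2.407, 2.019, 0.0]
force: [-1.7, 0.3, -0.7]
opening: 0.0006
```

```bash
python3 r.py
```

```text
t 22.60 tabrel(tool) [-0.0001 -0.0657 -0.0004] F(tool) [ 0.04 -1.73  0.72]
```

Request:
jog_arm(commands=[1,0,0.0015,0,0,1,0,0.0015,0,0])

```text
t: 22.77
tool_pos: [0.5402, 0.3772, 0.0946]
orientation: [2.407, 2.019, -0.0]
force: [-2.4, 1.1, -1.1]
opening: 0.0006
```

```bash
python3 r.py
```

```text
t 22.77 tabrel(tool) [-0.0001 -0.0682 -0.0004] F(tool) [ 0.64 -2.52  1.12]
```

Request:
jog_arm(commands=[1,0,0.0015,0,0,1,0,0.0015,0,0])

```text
t: 22.93
tool_pos: [0.543, 0.3767, 0.0946]
orientation: [-2.407, -2.019, 0.0]
force: [-6.5, 0.3, 1.4]
opening: 0.0001
```

```bash
python3 r.py
```

```text
t 22.93 tabrel(tool) [-0.0001 -0.071  -0.0004] F(tool) [-0.83 -6.46 -1.44]
```

Request:
jog_arm(commands=[1,0,0.001,0,0,1,0,0,0,0])

```text
t: 23.1
tool_pos: [0.5429, 0.3767, 0.0946]
orientation: [-2.405, -2.019, 0.003]
force: [-7.3, 0.2, 2.9]
opening: 0.0004
```

```bash
python3 r.py
```

```text
t 23.10 tabrel(tool) [-0.0001 -0.071  -0.0003] F(tool) [-1.08 -7.2  -2.9 ]
```

Request:
jog_arm(commands=[1,0,0.001,0,0,1,0,0,0,0])

```text
t: 23.27
tool_pos: [0.543, 0.3767, 0.0946]
orientation: [-2.404, -2.019, 0.005]
force: [-10.3, 0.5, 4.8]
opening: 0.0005
```

```bash
python3 r.py
```

```text
t 23.27 tabrel(tool) [-0.     -0.0711 -0.0002] F(tool) [ -1.25 -10.24  -4.76]
```

Request:
jog_arm(commands=[1,0,-0.003,0,0,1,0,-0.01,0,0,1,0,-0.02,0,0,1,0,0,-0.03,0,1,0,0,-0.04,0,1,0,0,-0.04,0,1,0,-0.04,0,0,1,0.02,-0.04,0,0,1,0.03,-0.03,0,0,1,0.04,-0.03,0,0,1,0.04,-0.02,0,0,1,0,0,0,0,1,0,0,0,0])

```text
t: 24.35
tool_pos: [0.3834, 0.527, 0.2041]
orientation: [2.403, 2.023, 0.0]
force: [0.0, 0.2, -0.1]
opening: 0.0003
```

```bash
python3 st.py|cut -c1-120; python3 phase.py 60 165 47; python3 - <<'E'
from h import *
for n in ('top','side'):
    p=shot(n,n+'10.png')
    for uv,s in pp(p,'cover_tab')[:1]: print(uv.round(1),s,ray_z(p,uv,.102).round(4))
a=cv2.imread('pics/side10.png')[200:370,240:400]; b=cv2.imread('pics/top10.png')[170:320,120:320]
cv2.imwrite('pics/z10.png',np.hstack([cv2.resize(a,(395,420)),cv2.resize(b,(400,420))]))
E
```

```text
t 24.35 pos [0.3834 0.527  0.2041] q [ 0.863  0.275  1.35  -0.     1.516 -0.536] xax [ 0.17   0.985 -0.   ] yaw_x 80.2 F
[(np.float64(0.87), np.float64(46.5)), (np.float64(0.87), np.float64(47.0)), (np.float64(0.86), np.float64(46.0)), (np.float64(0.86), np.float64(47.5)), (np.float64(0.86), np.float64(45.5)), (np.float64(0.84), np.float64(48.0))]
[183.6 224.8] 0.77 [0.5601 0.3703 0.102 ]
[306.1 295.5] 0.63 [0.5574 0.3683 0.102 ]
```

View pics/z10.png

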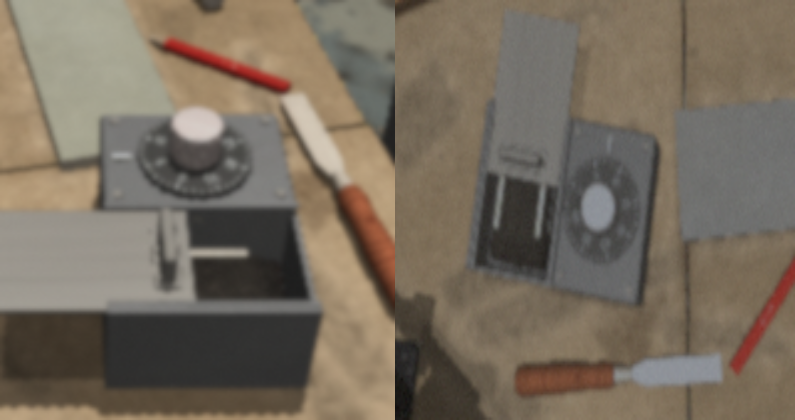

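View pics/top10.png

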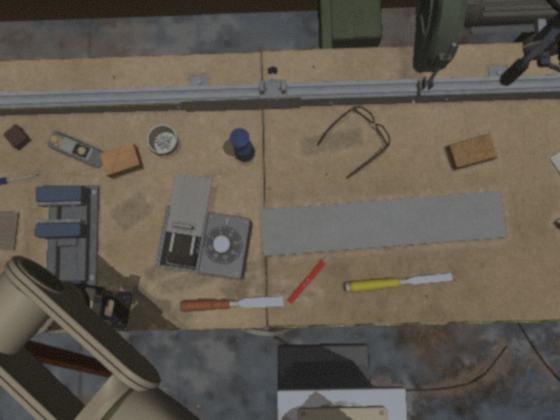

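```bash
python3 -c "
from plant import robot
print(robot.close_job())"
```

```text
the job is handed in; nothing more can be done
None
```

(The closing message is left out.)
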